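# Switch on the stamping station

### The arm

A 6-joint arm with a two-finger parallel gripper is mounted at the origin on a cart in front of the work surface, level with it; the furniture and walls round the work are solid. World frame = base frame: x ahead of the robot, y to its left, z up, the work surface at z = 0. Lengths are in mm, angles in degrees, forces in N, time in s.
With the tool pointing down it reaches from about 300 to 850 mm from the base axis. Payload 4.2 kg.
Tool frame: the origin (TCP) lies at the very end of the fingers, on their centre line; the grasp point (between the pads) lies 19 mm behind it; z points along the fingers, y is the line along which they close (so a half turn about z gives the same grasp; the last joint's range is limited). The gripper opens to 91 mm and grips with 3 to 60 N. Pads are 32 mm wide; open, the fingers measure 118 mm over their backs; the gripper's body (76 mm by 178 mm) begins 60 mm behind the grasp point.
Start: joints at [72.823, 18.312, 89.639, -0, 72.044, -1.146], TCP at [158.796, 552.655, 213.976] pointing down, gripper open.
Joint ranges: [-177.97, 177.97], [-48.28, 115.42], [12.27, 149.76], [-77.06, 257.06], [2.81, 150.46], [-146.56, 146.56]. Speed limits (degrees/s): [147.25, 147.25, 180, 180, 180, 180].

### API

Orientations are given as [roll, pitch, yaw] about the fixed x, y, z axes, in that order (R = Rz(yaw) Ry(pitch) Rx(roll)).
In Python, from workcell import env, eyes gives the robot as it stands.
- The arm moves only by the tool send_rows, never from a script. Its argument "targets" is text: rows parted by semicolons, each of 7 numbers parted by spaces: the shift along the tool's x, y, z in m, then the turn, a rotation vector about the tool's x, y, z in degrees, then the opening in per cent of the stroke, from 0 (shut) to 100 (fully open). A call has 1 to 12 rows; each row is the pose to reach, as a shift and turn from the pose commanded when the call began, along the tool's axes at that moment; what a row does not reach only later rows make up. A row lasts 1/12 s, in which the tool goes at most 41.7 mm and 7.16 degrees, less where a joint would pass 70% of its speed; a pose out of reach is approached as far as the arm can. A call with a gripper value outside its range is refused whole. The fingers move at their own pace and stop on an object; "grip_force" is the grip in N (left out, the last holds). Time passes only in rows, so rows that repeat a pose let the fingers close. It gives the time, the measured TCP pose, the force, the opening and the grip force at its end, in the units of the state.
- env.state(): the state, without advancing time (a new reading comes with each control period).
- eyes.grab_frame(name): name is "scene" or "top" or "wrist"; returns a dict with "image" (400x640x3 uint8, blue, green, red), "fovy" (degrees; the focal length in pixels is half the picture's height over the tangent of half this angle, whatever the lens; pixels are square), "cx", "cy" (the principal point, pixels), "D" ([k1, k2, p1, p2, k3] as OpenCV has them; the pictures are not rectified), "eye" and "attitude" of the camera in the world. Camera axes: x right, y up, looking along -z (the intrinsics and any distortion apply to the point x, -y, -z); pixel columns grow to the right and rows downward; lengths in mm; the calibration is good to about 2 mm. A picture is of the moment at which its call begins. There is no depth.
- env.job_done(): hands the job in; it is judged then, once.
The state is a dict: "time_s": time; "qpos": joint angles; "qvel": joint speeds; "effort": joint torques, N m; "ee_pos": TCP position; "ee_rot": TCP orientation; "force": force on the tool from outside, world axes, zero at the start; "torque": the same for the moment, N m; "gripper_width": finger opening in mm; "gripper_force": force on a finger pad.
Only numpy, scipy, OpenCV 4.12 (cv2) and the standard library are available. Lean on these libraries where they do the work, as an engineer would, in place of code of your own. Each camera call takes 0.05 s, during which the arm holds its last target. There are 200 camera calls.

### The job

Open the stamping station: with a fingertip, gently press the key of the heater switch (the long narrow bar) all the way down so that it stays down, and then the key of the lamp switch (the small round one) the same way. Do not touch the switches with the large round and the square key, push nothing out of its place, and do not pick anything up.

Things in the scene. Friction and masses are not known exactly. Their poses are not given: they have to be found in the camera images.
- bar_switch: The heater switch: loose round black desk switch, 60 mm across and 24 mm tall, about 0.35 kg, rubber foot. Its bare aluminium key is a long narrow bar, 46 x 12 mm (long side along the switch's own y); the key stands 12 mm proud of the housing. Origin: centre of the underside; z up.
- bar_key (a joint): How far this key is pressed, m: 0 = up (as at the start), 0.008 = fully down against its stop, still 4 mm proud of the housing. It takes about 2.5 N to move and has no spring: it stays down where it is left. The stop is hard: press slowly (about 15 mm/s or less).
- bar_top (a point): Centre of this key's flat top, 36 mm above the table when up; it sinks with the key, which moves straight down.
- small_switch: The lamp switch: loose round black desk switch, 60 mm across and 24 mm tall, about 0.35 kg, rubber foot. Its bare aluminium key is a small round disc, 18 mm across; the key stands 12 mm proud of the housing. Origin: centre of the underside; z up.
- small_key (a joint): How far this key is pressed, m: 0 = up (as at the start), 0.008 = fully down against its stop, still 4 mm proud of the housing. It takes about 2.5 N to move and has no spring: it stays down where it is left. The stop is hard: press slowly (about 15 mm/s or less).
- small_top (a point): Centre of this key's flat top, 36 mm above the table when up; it sinks with the key, which moves straight down.
- large_switch: The switch for the music, to be left alone: loose round black desk switch, 60 mm across and 24 mm tall, about 0.35 kg, rubber foot. Its bare aluminium key is a large round disc, 44 mm across; the key stands 12 mm proud of the housing. Origin: centre of the underside; z up.
- large_key (a joint): How far this key is pressed, m: 0 = up (as at the start), 0.008 = fully down against its stop, still 4 mm proud of the housing. It takes about 2.5 N to move and has no spring: it stays down where it is left. The stop is hard: press slowly (about 15 mm/s or less).
- large_top (a point): Centre of this key's flat top, 36 mm above the table when up; it sinks with the key, which moves straight down.
- square_switch: The switch for the fan, to be left alone: loose round black desk switch, 60 mm across and 24 mm tall, about 0.35 kg, rubber foot. Its bare aluminium key is a 32 x 32 mm square; the key stands 12 mm proud of the housing. Origin: centre of the underside; z up.
- square_key (a joint): How far this key is pressed, m: 0 = up (as at the start), 0.008 = fully down against its stop, still 4 mm proud of the housing. It takes about 2.5 N to move and has no spring: it stays down where it is left. The stop is hard: press slowly (about 15 mm/s or less).
- square_top (a point): Centre of this key's flat top, 36 mm above the table when up; it sinks with the key, which moves straight down.
- the_hand_stamp: Bystander: brass stamp with turned wooden handle, standing, 29x30x73 mm. Origin: underside; z up.
- lens_cap: Bystander: plain black rubber cap, 31 mm across, 14 mm tall (not a switch). Origin: underside; z up.
- rub_block: Bystander: white rubbing block in a blue card sleeve, 21x50x12 mm. Origin: underside; z up.
- film_dispenser: Bystander: small clear film dispenser with a violet tab, 29x27x51 mm. Origin: underside; z up.
- spool_gold: Bystander: ribbon spool lying flat, 54x64x18 mm. Origin: underside; z up.
- gift_box_a: Bystander: dark blue lidded gift box, 62x150x34 mm. Origin: underside; z up.
Things that resemble listed ones, but are neither listed nor needed, are in the scene too. Leave any red or yellow look-alike of the small_switch alone.

How it is judged:
By the outcome, as a careful person would: the job done as asked, in the order asked, and still so for the second after the job is handed in, with the robot touching nothing.
It also fails if it takes over 40 s, if anything falls off the work surface, if the arm or the gripper's body presses on something with over 40 N, if the wrist force passes 120 N, or if a joint passes its speed limit or range.

## Working session

There is one attempt and no reset: what is moved stays moved. The work goes in short steps, Python scripts to look and compute and a tool call to move; the robot and the scene stay as the last step left them, time stands still between calls to the robot, and variables do not carry over. Pictures are saved under pics/ and viewed, at most 10 in all, crops included, and the job is handed in when it is done.

Besides the shell and the picture viewer there is one more tool, called after "Call:" as a command line: name --argument value ..., lists and objects as JSON in quotes. send_rows: Moves the arm, as the interface text tells. Its arguments: {"type":"object","properties":{"targets":{"type":"string"},"grip_force":{"type":"number"}},"required":["targets"]}

```bash
mkdir -p pics; cat > h.py <<'E'
import numpy as np, cv2
from workcell import env, eyes
from scipy.spatial.transform import Rotation as R
def rot(a):
    a=np.array(a,float)
    return a if a.shape==(3,3) else R.from_euler('xyz',a,degrees=True).as_matrix() if a.size==3 else R.from_quat(a).as_matrix()
def K(f):
    h=f["image"].shape[0]; fl=h/2/np.tan(np.radians(f["fovy"])/2)
    return np.array([[fl,0,f["cx"]],[0,fl,f["cy"]],[0,0,1.]])
def ray(f,uv,z):
    p=cv2.undistortPoints(np.array(uv,float).reshape(-1,1,2),K(f),np.array(f["D"],float)).reshape(-1,2)
    d=np.c_[p[:,0],-p[:,1],-np.ones(len(p))]@rot(f["attitude"]).T
    e=np.array(f["eye"],float); return e+d*((z-e[2])/d[:,2])[:,None]
E
python3 - <<'E'
from h import *
for n in("top","scene","wrist"):
    f=eyes.grab_frame(n); cv2.imwrite(f"pics/{n}0.png",f["image"]); print(n,{k:v for k,v in f.items() if k!="image"})
print(env.state())
E
```

```text
top {'fovy': 46.421225834521245, 'cx': 320.0444453984367, 'cy': 197.74650416098706, 'D': array([-0.09748704,  0.        ,  0.        ,  0.        ,  0.        ]), 'eye': array([ 325.85855109,    4.32737136, 1420.5700059 ]), 'attitude': array([  7.82756332,   1.71602844, -91.63457198])}
scene {'fovy': 47.777572281839426, 'cx': 315.96698642291676, 'cy': 195.0715712332118, 'D': array([-0.09884211,  0.        ,  0.        ,  0.        ,  0.        ]), 'eye': array([ -117.10917868, -1253.53497764,   697.55879185]), 'attitude': array([ 65.65205455,   0.50507444, -25.97663603])}
wrist {'fovy': 61.242283462298126, 'cx': 322.09426610095346, 'cy': 201.4614891110523, 'D': array([-0.01230502,  0.        ,  0.        ,  0.        ,  0.        ]), 'eye': array([ 91.01411666, 571.99067623, 384.06973052]), 'attitude': array([-14.41725205,   0.10487739,  73.94293528])}
{'time_s': 0.15, 'qpos': array([ 7.28235202e+01,  1.83445675e+01,  8.96906158e+01, -9.77967888e-04,
        7.20443581e+01, -1.14636244e+00]), 'qvel': array([ 0.15603471, -0.13929681, -0.18907415, -0.02265661, -0.05825168,
       -0.11932512]), 'effort': array([ 4.52525937e-04, -4.12768400e+01, -2.32152593e+01,  7.25911930e-02,
        4.33876854e-02, -1.02833797e-04]), 'ee_pos': array([158.67742668, 552.27274598, 213.29817827]), 'ee_rot': array([-1.79920456e+02, -6.61611861e-04,  1.63970184e+02]), 'force': array([ 0.940379  , -0.57955483, -0.04511697]), 'torque': array([-0.00251182,  0.05047868,  0.02903948]), 'gripper_force': 0.0, 'gripper_width': 91.12649566040878}
```

View pics/top0.png

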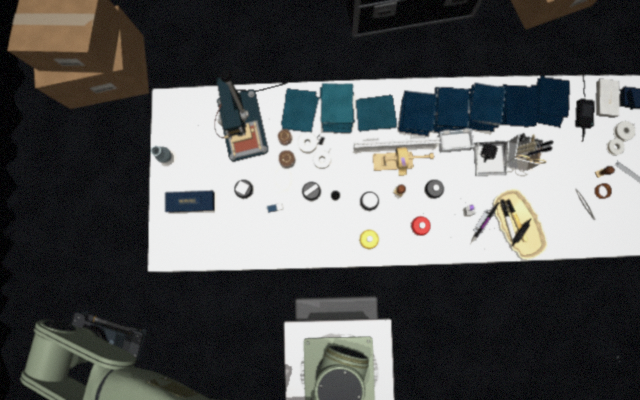

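View pics/scene0.png

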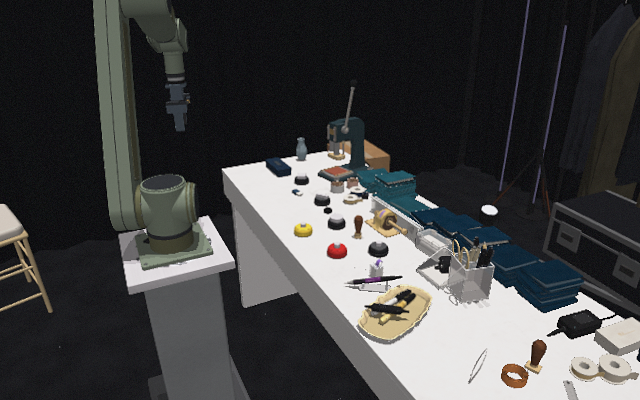

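The top view shows the four black switches in a row at about (243,188), (311,190), (370,200) and (434,188), with yellow and red look-alikes at (369,239) and (421,226). From their keys they appear to be square, bar, large round and small round, in that order. An enlarged crop should confirm this.

```bash
python3 - <<'E'
from h import *
f=eyes.grab_frame("top"); im=f["image"]
cv2.imwrite("pics/crop1.png",cv2.resize(im[165:255,225:465],None,fx=3.3,fy=3.3,interpolation=cv2.INTER_CUBIC))
g=im.max(2); hsv=cv2.cvtColor(im,cv2.COLOR_BGR2HSV)
for n,(u,v) in dict(square=(243,188),bar=(311,190),large=(370,200),small=(434,188)).items():
    # silhouette of housing + key: not table white, fill
    r=16; sub=g[v-r:v+r,u-r:u+r]
    d=(sub<110).astype(np.uint8)
    cs,_=cv2.findContours(d,cv2.RETR_EXTERNAL,cv2.CHAIN_APPROX_NONE); c=max(cs,key=cv2.contourArea)
    (cu,cv_),rad=cv2.minEnclosingCircle(c)
    fill=np.zeros_like(d); cv2.drawContours(fill,[cv2.convexHull(c)],-1,1,-1)
    k=((sub>130)&(cv2.erode(fill,np.ones((3,3)))>0)).astype(np.uint8)
    m=cv2.moments(k,True); 
    kc=(m['m10']/m['m00']+u-r,m['m01']/m['m00']+v-r)
    ang=.5*np.degrees(np.arctan2(2*m['mu11'],m['mu20']-m['mu02']))
    print(n,"housing",ray(f,(cu+u-r,cv_+v-r),24)[0].round(1),rad,"key px",np.round(kc,1),ray(f,kc,36)[0].round(1),"area",m['m00'],"ang",ang)
print("mm/px",np.linalg.norm(np.diff(ray(f,[(320,190),(330,190)],36),axis=0))/10)
E
```

```text
square housing [553.6 273.7  24. ] 9.013978004455566 key px [243.  188.3] [553.9 272.9  36. ] area 95.0 ang -54.830434013975854
bar housing [539.9  67.1  24. ] 8.859835624694824 key px [309.2 190.4] [540.7  72.5  36. ] area 69.0 ang -31.85394809431709
large housing [ 503.7 -105.6   24. ] 8.768234252929688 key px [367.8 203.1] [ 496.6 -101.8   36. ] area 74.0 ang 28.030911656715233
small housing [ 535.3 -304.    24. ] 9.033003807067871 key px [436.  187.1] [ 538.4 -308.6   36. ] area 42.0 ang 48.83056159303291
mm/px 3.00444036208945
```

View pics/crop1.png

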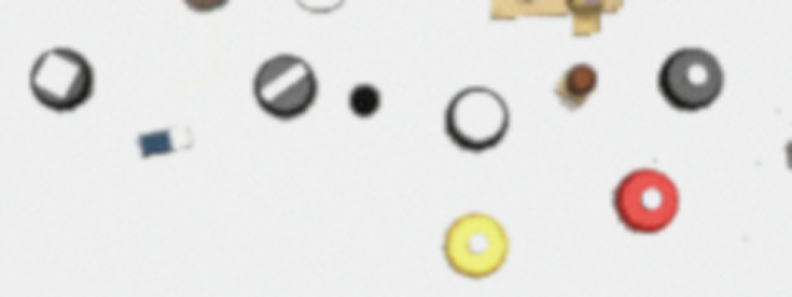

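The crop settles it. Bar key (heater) is at px (311.5,190.5) and small round key on black (lamp) is at (436,188). Square is at (243,188), large round at (370,200), and the yellow and red ones are look-alikes to leave alone. I'm closing the fingers and moving above the bar.

Call:
send_rows --targets "-0.010 -0.007 0 0 0 0 0; -0.030 -0.022 0 0 0 0 0; -0.050 -0.036 0 0 0 0 0; -0.075 -0.054 0 0 0 0 0; -0.100 -0.072 0 0 0 0 0; -0.125 -0.090 0 0 0 0 0; -0.150 -0.108 0 0 0 0 0; -0.175 -0.126 0 0 0 0 0; -0.200 -0.144 0 0 0 0 0; -0.225 -0.162 0 0 0 0 0; -0.250 -0.180 0 0 0 0 0; -0.275 -0.198 0 0 0 0 0" --grip_force 10

```text
time_s: 1.2
ee_pos: [369.0, 284.2, 214.0]
ee_rot: [-180.0, 0.0, 164.0]
force: [0.4, 0.0, 0.1]
gripper_width: 14.0
gripper_force: 0.0
```

Call:
send_rows --targets "-0.025 -0.018 0 0 0 0 0; -0.050 -0.036 0 0 0 0 0; -0.075 -0.054 0.005 0 0 0 0; -0.100 -0.072 0.015 0 0 0 0; -0.125 -0.090 0.025 0 0 0 0; -0.150 -0.108 0.035 0 0 0 0; -0.175 -0.126 0.045 0 0 0 0; -0.195 -0.141 0.055 0 0 0 0; -0.210 -0.152 0.063 0 0 0 0; -0.220 -0.160 0.063 0 0 0 0; -0.225 -0.163 0.063 0 0 0 0; -0.225 -0.163 0.063 0 0 0 0"

```text
time_s: 2.2
ee_pos: [540.3, 66.8, 151.4]
ee_rot: [180.0, 0.0, 163.9]
force: [0.4, 0.6, 0.4]
gripper_width: 0.6
gripper_force: 0.0
```

```bash
cat > look.py <<'E'
from h import *
import sys
# usage: look.py tag approx_x approx_y
tag,ax,ay=sys.argv[1],float(sys.argv[2]),float(sys.argv[3])
f=eyes.grab_frame("wrist"); im=f["image"]
def proj(p):
    c=rot(f["attitude"]).T@(np.array(p,float)-f["eye"]); c=np.array([[c[0],-c[1],-c[2]]])
    return cv2.projectPoints(c,np.zeros(3),np.zeros(3),K(f),np.array(f["D"],float))[0].ravel()
u,v=proj((ax,ay,36)); print("expected px",u,v)
hsv=cv2.cvtColor(im,cv2.COLOR_BGR2HSV); key=(((hsv[...,2]>170)&(hsv[...,1]<60))*255).astype(np.uint8)
n,l,s,c=cv2.connectedComponentsWithStats(key)
for i in range(1,n):
    if s[i,4]>150:
        p=ray(f,c[i],36)[0]; m=cv2.minAreaRect(np.argwhere(l==i)[:,::-1].astype(np.float32))
        w=ray(f,cv2.boxPoints(m),36); print("blob",c[i].round(1),"area",s[i,4],"pos",p.round(1),"size",np.linalg.norm(w[1]-w[0]).round(1),np.linalg.norm(w[2]-w[1]).round(1))
cv2.circle(im,(int(u),int(v)),3,(0,0,255),-1); cv2.imwrite(f"pics/{tag}.png",im)
s=env.state(); T=rot(s["ee_rot"])
print(s["time_s"],s["ee_pos"].round(1),s["ee_rot"].round(2),s["qpos"].round(1),s["gripper_width"].round(1),s["force"].round(2)); print("shift to approx, tool axes mm",(T.T@(np.array([ax,ay,36])-s["ee_pos"])).round(1))
E
python3 look.py w1 540.5 67
```

```text
expected px 322.4262299228577 198.09420640751824Traceback (most recent call last):
  File "look.py", line 18, in <module>
    print(s["time_s"],s["ee_pos"].round(1),s["ee_rot"].round(2),s["qpos"].round(1),s["gripper_width"].round(1),s["force"].round(2)); print("shift to approx, tool axes mm",(T.T@(np.array([ax,ay,36])-s["ee_pos"])).round(1))
                                                                                   ^^^^^^^^^^^^^^^^^^^^^^^^
AttributeError: 'float' object has no attribute 'round'
```

View pics/w1.png

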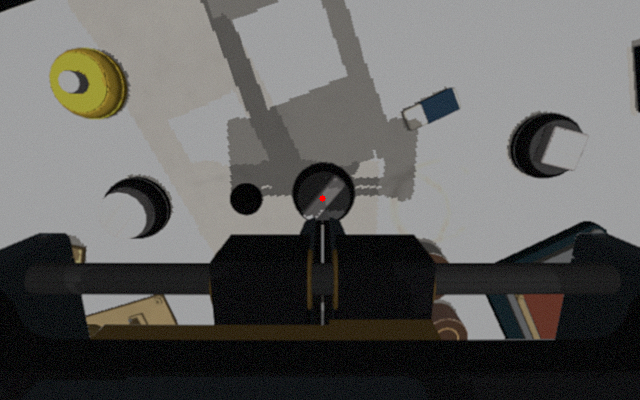

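The wrist view shows the bar key at about (324,197), under the arm's shadow. The expected point, marked with a red dot at (322,198), lies on it. I'll refine this with a local threshold.

```bash
cat > near.py <<'E'
from h import *
import sys
tag,ax,ay,r=sys.argv[1],*map(float,sys.argv[2:5])
f=eyes.grab_frame("wrist"); im=f["image"]
c=rot(f["attitude"]).T@(np.array([ax,ay,36])-f["eye"])
u,v=cv2.projectPoints(np.array([[c[0],-c[1],-c[2]]]),np.zeros(3),np.zeros(3),K(f),np.array(f["D"],float))[0].ravel()
x0,y0=int(u)-40,int(v)-40; sub=im[y0:y0+80,x0:x0+80]; g=cv2.cvtColor(sub,cv2.COLOR_BGR2GRAY)
disc=np.zeros_like(g); cv2.circle(disc,(40,40),int(r),255,-1)
t,_=cv2.threshold(g[disc>0].reshape(-1,1),0,255,cv2.THRESH_OTSU)
k=cv2.morphologyEx(((g>t)&(disc>0)).astype(np.uint8),cv2.MORPH_OPEN,np.ones((3,3)))
n,l,s,cc=cv2.connectedComponentsWithStats(k); i=1+np.argmax(s[1:,4])
m=cv2.minAreaRect(np.argwhere(l==i)[:,::-1].astype(np.float32)); b=cv2.boxPoints(m)
w=ray(f,b+[x0,y0],36)
print("exp px",u.round(1),v.round(1),"thr",t,"rect c",np.round(np.add(m[0],(x0,y0)),1),"pos rect",w.mean(0).round(1),"centroid",ray(f,cc[i]+[x0,y0],36)[0].round(1),"sizes",np.linalg.norm(w[1]-w[0]).round(1),np.linalg.norm(w[2]-w[1]).round(1))
big=cv2.resize(sub,None,fx=5,fy=5,interpolation=cv2.INTER_CUBIC); big=cv2.convertScaleAbs(big,alpha=1.8)
cv2.polylines(big,[np.int32(b*5)],True,(0,0,255),1); cv2.imwrite(f"pics/{tag}.png",big)
s=env.state(); p=w.mean(0); print(s["time_s"],s["ee_pos"].round(1),s["qpos"].round(1),"shift tool",(rot(s["ee_rot"]).T@(p-s["ee_pos"])).round(1))
E
python3 near.py n1 540.5 67 24
```

```text
exp px 321.7 198.9 thr 59.0 rect c [323.4 200.1] pos rect [542.1  68.   36. ] centroid [541.6  68.3  36. ] sizes 41.9 13.0
2.3 [539.4  68.1 151.6] [  6.   18.2  99.3   0.   62.4 -68. ] shift tool [ -2.6   0.5 115.6]
```

View pics/n1.png

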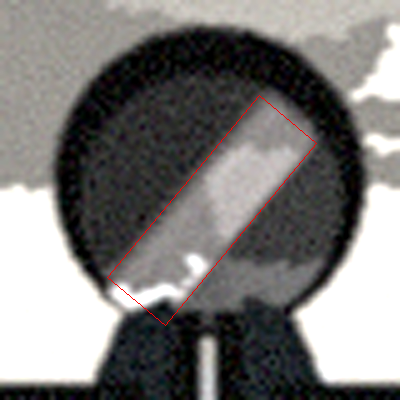

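The bar key centre is about (541.7, 68). It measures 42–46 x 13 mm, which agrees with 46 x 12. I'm going down to just above it.

Call:
send_rows --targets "-0.001 0.0005 0.005 0 0 0 0; -0.002 0.0005 0.015 0 0 0 0; -0.002 0.0005 0.027 0 0 0 0; -0.002 0.0005 0.040 0 0 0 0; -0.002 0.0005 0.053 0 0 0 0; -0.002 0.0005 0.066 0 0 0 0; -0.002 0.0005 0.078 0 0 0 0; -0.002 0.0005 0.089 0 0 0 0; -0.002 0.0005 0.098 0 0 0 0; -0.002 0.0005 0.104 0 0 0 0; -0.002 0.0005 0.108 0 0 0 0; -0.002 0.0005 0.110 0 0 0 0"

```text
time_s: 3.3
ee_pos: [541.4, 67.8, 40.4]
ee_rot: [-180.0, -0.0, 164.0]
force: [0.6, 0.2, 0.2]
gripper_width: 0.2
gripper_force: 0.0
```

Call:
send_rows --targets "0 0 0.001 0 0 0 0; 0 0 0.002 0 0 0 0; 0 0 0.003 0 0 0 0; 0 0 0.004 0 0 0 0; 0 0 0.005 0 0 0 0; 0 0 0.006 0 0 0 0; 0 0 0.007 0 0 0 0; 0 0 0.007 0 0 0 0"

```text
time_s: 3.97
ee_pos: [542.0, 67.5, 34.0]
ee_rot: [180.0, 0.0, 164.0]
force: [0.0, -0.4, 1.7]
gripper_width: 0.5
gripper_force: 0.7
```

Call:
send_rows --targets "0 0 0.001 0 0 0 0; 0 0 0.002 0 0 0 0; 0 0 0.003 0 0 0 0; 0 0 0.004 0 0 0 0; 0 0 0.0045 0 0 0 0; 0 0 0.005 0 0 0 0; 0 0 0.0055 0 0 0 0; 0 0 0.006 0 0 0 0; 0 0 0.006 0 0 0 0"

```text
time_s: 4.72
ee_pos: [542.0, 67.6, 28.3]
ee_rot: [180.0, 0.0, 164.0]
force: [-0.6, -0.4, 3.9]
gripper_width: 0.3
gripper_force: 2.2
```

Call:
send_rows --targets "0 0 0.0005 0 0 0 0; 0 0 0.0005 0 0 0 0"

```text
time_s: 4.88
ee_pos: [542.0, 67.5, 28.2]
ee_rot: [180.0, 0.0, 164.0]
force: [-1.8, -0.2, 8.4]
gripper_width: 0.6
gripper_force: 3.9
```

The force is rising above the 2.5 N friction, so this is the stop. One small step will confirm it, then I lift off.

Call:
send_rows --targets "0 0 0.0005 0 0 0 0; 0 0 0.0005 0 0 0 0; 0 0 0.0005 0 0 0 0"

```text
time_s: 5.13
ee_pos: [542.0, 67.5, 28.2]
ee_rot: [180.0, 0.1, 164.0]
force: [-2.8, -1.1, 11.1]
gripper_width: 0.5
gripper_force: 5.5
```

Call:
send_rows --targets "0 0 -0.001 0 0 0 0; 0 0 -0.003 0 0 0 0; 0 0 -0.008 0 0 0 0; 0 0 -0.018 0 0 0 0; 0 0 -0.030 0 0 0 0; 0 0 -0.045 0 0 0 0; 0 0 -0.060 0 0 0 0; 0 0 -0.078 0 0 0 0; 0 0 -0.096 0 0 0 0; 0 0 -0.110 0 0 0 0; 0 0 -0.120 0 0 0 0; 0 0 -0.123 0 0 0 0"

```text
time_s: 6.13
ee_pos: [542.6, 67.7, 152.1]
ee_rot: [179.9, 0.2, 164.0]
force: [0.4, -1.2, 0.2]
gripper_width: 0.4
gripper_force: 0.0
```

```bash
python3 near.py n2 541.7 68 24; python3 -c "
from h import *
f=eyes.grab_frame('scene');im=f['image'][160:260,270:410];cv2.imwrite('pics/s2.png',cv2.resize(im,None,fx=4,fy=4,interpolation=cv2.INTER_CUBIC))"
```

```text
exp px 322.0 196.3 thr 59.0 rect c [321.6 195.6] pos rect [541.2  67.5  36. ] centroid [541.   67.3  36. ] sizes 41.9 12.0
6.1833 [542.4  67.6 151.5] [  5.9  18.4  99.    0.   62.4 -68.1] shift tool [  1.4  -0.6 115.5]
```

View pics/n2.png

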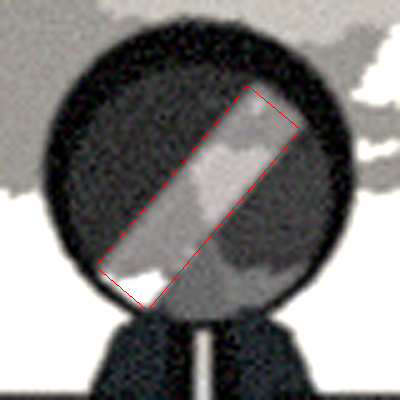

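The bar is pressed: the measured tip stopped at z≈28 while the force rose to 11 N, and the switch has stayed in place. Now I move over to the lamp switch, staying high.

Call:
send_rows --targets "-0.003 -0.010 0 0 0 0 0; -0.008 -0.030 0 0 0 0 0; -0.016 -0.058 0 0 0 0 0; -0.024 -0.088 0 0 0 0 0; -0.033 -0.120 0 0 0 0 0; -0.042 -0.152 0 0 0 0 0; -0.051 -0.184 0 0 0 0 0; -0.060 -0.216 0 0 0 0 0; -0.068 -0.246 0 0 0 0 0; -0.076 -0.276 0 0 0 0 0; -0.084 -0.304 0 0 0 0 0; -0.090 -0.328 0 0 0 0 0"

```text
time_s: 7.23
ee_pos: [536.4, -275.1, 148.5]
ee_rot: [-180.0, -0.1, 163.9]
force: [-0.4, -1.1, -0.3]
gripper_width: 0.5
gripper_force: 0.0
```

Call:
send_rows --targets "-0.005 -0.018 0 0 0 0 0; -0.008 -0.030 0 0 0 0 0; -0.009 -0.034 0 0 0 0 0; -0.009 -0.034 0 0 0 0 0; -0.009 -0.034 0 0 0 0 0"

```text
time_s: 7.65
ee_pos: [536.5, -307.0, 149.4]
ee_rot: [179.9, -0.1, 164.0]
force: [-0.1, 0.2, -0.3]
gripper_width: 0.5
gripper_force: 0.0
```

```bash
python3 near.py n3 537 -308 22
```

```text
exp px 321.0 199.5 thr 52.0 rect c [317.7 206.4] pos rect [ 542.3 -312.5   36. ] centroid [ 541.6 -310.1   36. ] sizes 25.7 28.3
7.7 [ 536.7 -306.6  149.6] [ -30.8   24.7   89.2    0.    66.1 -104.8] shift tool [ -7.1  -4.2 113.6]
```

View pics/n3.png

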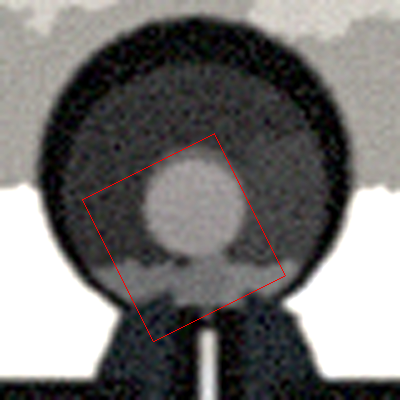

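The rectangle caught a light reflection as well as the key. The disc itself is clear at px (319.8,200.6), 20 px across, which is about 18 mm as given. That puts it at about (538.2, -308.9), or (-1.6, -2.2) mm in tool axes. Going down.

Call:
send_rows --targets "-0.001 -0.001 0.005 0 0 0 0; -0.0015 -0.002 0.015 0 0 0 0; -0.0015 -0.002 0.027 0 0 0 0; -0.0015 -0.002 0.040 0 0 0 0; -0.0015 -0.002 0.053 0 0 0 0; -0.0015 -0.002 0.066 0 0 0 0; -0.0015 -0.002 0.078 0 0 0 0; -0.0015 -0.002 0.089 0 0 0 0; -0.0015 -0.002 0.098 0 0 0 0; -0.0015 -0.002 0.104 0 0 0 0; -0.0015 -0.002 0.108 0 0 0 0; -0.0015 -0.002 0.109 0 0 0 0"

```text
time_s: 8.7
ee_pos: [537.6, -309.8, 40.2]
ee_rot: [180.0, -0.1, 164.0]
force: [-0.0, -0.0, -0.4]
gripper_width: 0.4
gripper_force: 0.0
```

Call:
send_rows --targets "0 0 0.001 0 0 0 0; 0 0 0.002 0 0 0 0; 0 0 0.003 0 0 0 0; 0 0 0.004 0 0 0 0; 0 0 0.005 0 0 0 0; 0 0 0.006 0 0 0 0; 0 0 0.007 0 0 0 0; 0 0 0.007 0 0 0 0"

```text
time_s: 9.37
ee_pos: [537.9, -310.2, 34.0]
ee_rot: [-180.0, 0.0, 164.0]
force: [-0.7, 0.0, 1.3]
gripper_width: 0.6
gripper_force: 0.8
```

Call:
send_rows --targets "0 0 0.001 0 0 0 0; 0 0 0.002 0 0 0 0; 0 0 0.003 0 0 0 0; 0 0 0.004 0 0 0 0; 0 0 0.0045 0 0 0 0; 0 0 0.005 0 0 0 0; 0 0 0.0055 0 0 0 0; 0 0 0.006 0 0 0 0; 0 0 0.006 0 0 0 0"

```text
time_s: 10.12
ee_pos: [538.0, -310.2, 28.3]
ee_rot: [-180.0, 0.0, 164.0]
force: [0.1, 0.2, 4.1]
gripper_width: 0.3
gripper_force: 2.2
```

Call:
send_rows --targets "0 0 0.0005 0 0 0 0; 0 0 0.001 0 0 0 0; 0 0 0.001 0 0 0 0"

```text
time_s: 10.37
ee_pos: [538.0, -310.2, 28.2]
ee_rot: [-180.0, 0.1, 164.0]
force: [-2.6, -0.2, 9.2]
gripper_width: 0.3
gripper_force: 4.8
```

It's at the stop: z is 28.2 and the force has risen to 9 N. I'm lifting off and checking.

Call:
send_rows --targets "0 0 -0.001 0 0 0 0; 0 0 -0.003 0 0 0 0; 0 0 -0.008 0 0 0 0; 0 0 -0.018 0 0 0 0; 0 0 -0.030 0 0 0 0; 0 0 -0.045 0 0 0 0; 0 0 -0.060 0 0 0 0; 0 0 -0.078 0 0 0 0; 0 0 -0.096 0 0 0 0; 0 0 -0.110 0 0 0 0; 0 0 -0.120 0 0 0 0; 0 0 -0.122 0 0 0 0"

```text
time_s: 11.37
ee_pos: [538.7, -310.6, 151.5]
ee_rot: [-179.9, 0.2, 164.0]
force: [0.7, -0.0, 0.3]
gripper_width: 0.7
gripper_force: 0.0
```

```bash
python3 - <<'E'
from h import *
f=eyes.grab_frame("scene")["image"]; a=cv2.imread("pics/scene0.png")
c=[cv2.resize(i[160:270,270:410],None,fx=2.8,fy=2.8,interpolation=cv2.INTER_CUBIC) for i in (a,f)]
w=eyes.grab_frame("wrist")["image"][120:260,220:420]
cv2.imwrite("pics/fin.png",np.vstack([np.hstack(c),cv2.resize(w,(784,290))[:, :784]]))
s=env.state(); print(s["time_s"],s["ee_pos"].round(1),s["force"].round(1))
E
```

```text
11.4667 [ 537.8 -310.   149.3] [-0.7  0.4 -0.6]
```

View pics/fin.png

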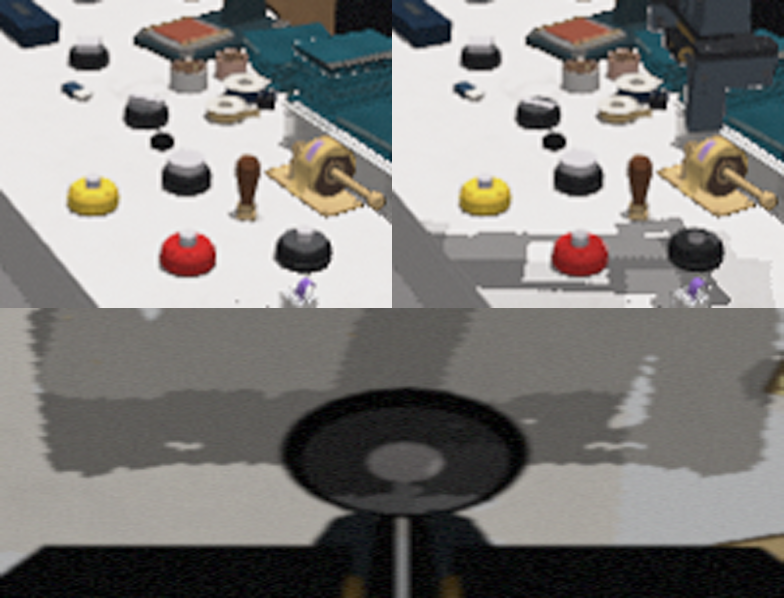

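The before and after views show the bar and small keys now low, and everything else where it was. The arm is clear, so I'm handing in.

```bash
python3 -c "
from workcell import env
print(env.job_done())"
```

```text
the job is handed in; nothing more can be done
None
```

I pressed the heater bar key and then the lamp's small round key down to their stops, both stayed down in the pictures, nothing else moved in view, and I handed the job in at about 11.5 s (no verdict returned).

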